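# Find the high spot of a knocked sample carousel with a dial indicator

## Robot

A 6-joint arm with a two-finger parallel gripper is mounted at the origin on the work surface. World frame = base frame: x ahead of the robot, y to its left, z up, the work surface at z = 0. Lengths are in mm, angles in rad, forces in N, time in s.
With the tool pointing down it reaches from about 400 to 925 mm from the base axis. Payload 12.5 kg.
Tool frame: the origin (TCP) lies midway between the tips of the shut fingers; the grasp point (between the pads) lies 19 mm behind it; z points along the fingers, y is the direction in which the jaws open and shut (so a half turn about z gives the same grasp; the last joint's range is limited). The gripper opens to 95 mm and grips with 3 to 60 N. Pads are 20 mm wide; open, the fingers measure 119 mm over their backs; the gripper's body (75 mm by 180 mm) begins 59 mm behind the grasp point.
Start: joints at [-1.227, 0.491, 1.559, -0, 1.092, -0.106], TCP at [271.765, -562.841, 214.661] pointing down, gripper open.
Joint ranges: [-3.1, 3.1], [-0.84, 2.19], [0.05, 2.79], [-1.13, 4.28], [0.06, 2.93], [-2.69, 2.69]. Speed limits (rad/s): [2.22, 2.22, 2.79, 3.14, 3.14, 3.14].

## Interface

Orientations are given as a unit quaternion [x, y, z, w].
In Python, from bench import manip gives the robot as it stands. The module is installed in compiled form; this text tells all that it offers.
- The arm moves only by the tool jog_arm, never from a script. Its argument "increments" is a list that holds one entry, the list of rows, each a list of 7 numbers: the shift along the tool's x, y, z in m, then the turn, a rotation vector about the tool's x, y, z in rad, then the finger opening in m, from 0 to 0.0951. A call has 1 to 20 rows; each row shifts and turns the pose as measured when the row begins, along the tool's axes as they then stand; what a row does not reach is not made up. A row lasts 1/12 s, in which the tool goes at most 41.7 mm and 7.16 degrees, less where a joint would pass 70% of its speed; a pose out of reach is approached as far as the arm can. A call is refused whole if a number of a shift passes 0.0417 or a number of a turn 0.125, either way. A call with a gripper value outside its range is refused whole. The fingers move at their own pace and stop on an object; the grip force is fixed at half the most. Time passes only in rows, so rows that do not move let the fingers close. It gives the time, the measured TCP pose, the force and the opening at its end, in the units of the state.
- manip.state(): the state, without advancing time (a new reading comes with each control period).
- manip.grab_frame(name): name is "scene" or "top"; returns a dict with "color" (400x640x3 uint8, red, green, blue), "K" (3x3 intrinsics, pixels), "R" (3x3) and "t" (3): a world point X has camera coordinates R X + t. Camera axes: x right, y down, z forward; pixel columns grow to the right and rows downward; lengths in mm; the calibration is good to about 2 mm. A picture is of the moment at which its call begins. There is no depth.
- manip.finish_job(): hands the job in, once; it reports no verdict.
The state is a dict: "t": time; "joints": joint angles; "qvel": joint speeds; "effort": joint torques, N m; "ee_pos": TCP position; "eef_rot": TCP orientation; "force": force on the tool from outside, world axes, zero at the start; "torque": the same for the moment, N m; "gripper_width": finger opening in mm.
Only numpy, scipy, OpenCV 4.12 (cv2) and the standard library are available. Lean on these libraries where they do the work, as an engineer would, in place of code of your own. Each camera call takes 0.05 s, during which the arm holds its last target. There are 200 camera calls.

## Task

This analyser's sample carousel was knocked out of round; find the high spot of its rim. Slide the dial indicator up by its red post until the rim presses the plunger in by about 4 mm and let go, then turn the carousel by its black knob through at least one full turn in one direction, with the plunger on the rim all the way and never run in to its stop. Finish with the proudest place of the whole rim under the plunger and let go; grip and push the stand's parts lightly, and leave the rack, bottle and screwdriver where they are.

Things in the scene. Friction and masses are not known exactly. Their poses are not given: they have to be found in the camera images.
- stand: Fixed run-out stand: grey base plate 260 x 450 mm with its top 22 mm above the table. Origin on the vertical spindle axis at table level; z up, +y of the stand points from the spindle along the slide to the dial indicator (plunger, dial and red post lie on that line), base plate reaches 140 mm to -y and 310 mm to +y.
- hub (a point): Centre of the carousel on the spindle axis, at the height of the carousel's white top plate (94 mm above the table). The carousel is 220 mm across; its aluminium rim band stands 62 to 92 mm above the table and is nominally 110 mm in radius. The plate is flat but for a steel screw head at the centre and a collar under the knob, both 4 mm high.
- wheel (a joint): Turn of the carousel in rad, counter-clockwise seen from above, without limits and not wrapped (between -0.6 and 0.6 at the start). At 0 the knob lies straight opposite the indicator (to -y of the stand). The bearing drags (about 0.12 N m) and holds the carousel where it is left.
- knob_mid (a point): Black upright plastic hand knob on the carousel, 18 mm diameter, 50 mm tall (99 to 149 mm above the table), 58 mm from the spindle axis, free to revolve about its own axis, so it can be gripped (lightly, 30 N or less) and led round the spindle without turning the hand. This point is on its axis at 126 mm above the table, a good height to grip.
- slide (a joint): Position in m of the blue carriage that bears the dial indicator: 0 drawn back, growing to 0.045 towards the carousel; drag about 6 N, stays where it is left. With the plunger out, its tip meets a rim of nominal radius at 0.030.
- post (a point): Red upright plastic post on the carriage, 18 mm diameter, top 128 mm above the table, to push the carriage by; 268 mm from the spindle axis when the slide is at 0. This point is on its axis at 113 mm above the table, a good height to grip (lightly, 30 N or less). The dial (72 mm across, top 90 mm above the table) has its centre 52 mm nearer the carousel, the tip of the plunger, when out, is 128 mm nearer.
- plunger (a joint): How far the indicator's sprung plunger is pressed in, in m: 0 out, 0.012 at its stop; about 0.6 N to move it, 0.2 N more per mm.
- needle (a joint): Needle of the dial that faces up, in rad, clockwise from above: 0.4189 rad for every mm that the plunger is pressed in (15 marks on the dial, 1 mm each); at 0 it points at the long red mark on the side of the red post.
- tip (a point): Foremost point of the plunger's round steel tip (ball of 8 mm), 77 mm above the table, where it meets the rim; moves with the plunger. Knocked, the rim bulges out in one or more smooth places, each about 80 degrees long, the highest by about 5 mm, a lesser one by about half of that. Where they are can be found with the indicator only.
- rack: Blue rack with capped tubes, 111 x 69 x 90 mm, origin at the centre of its underside. Bystander.
- bottle: White bottle with a blue cap, 60 mm diameter, 150 mm tall, origin at the centre of its underside. Bystander.
- driver: Red-handled screwdriver lying on the table, 190 mm long, origin near its middle. Bystander.

How it is judged (in metres and radians):
On the way, in this order (a step that is already met when the one before it is completed fails the run):
1. the indicator is set against the rim, plunger pressed in by 2.5 to 6 mm (value of joint plunger between 0.0025 and 0.006 m), for 0.3 s.
2. the carousel has been turned one full turn in one direction (the last of it need not be exact) with the plunger on the rim ((value of joint wheel above 5.5 rad or value of joint wheel below -5.5 rad) and value of joint plunger above 0.0005 m), for 0.1 s.
At the end, for the whole second after the job is handed in: the plunger rests on the high spot of the rim (pressed in at least 2 mm, its tip more than 113.5 mm from the spindle axis: within 1.5 mm of the highest place, some 15 degrees of turn either side), the carousel at rest and let go (horizontal distance between tip and hub above 0.1135 m and value of joint plunger above 0.002 m and velocity of joint wheel between -0.02 and 0.02 rad/s); the robot touches nothing.
It fails at once if the plunger was run in to its stop (value of joint plunger above 0.0116 m).
It fails at once if the carousel was turned on with the plunger off the rim ((value of joint wheel above 1.2 rad or value of joint wheel below -1.2 rad) and value of joint plunger below 0.0002 m).
It fails at once if a part of the stand was squeezed or shoved too hard (both fingers together over 80 N) (contact force between the fingers and stand above 80 N).
It fails at once if a bystander was moved by more than 30 mm (distance of any of rack, bottle, driver from where it was at the start of the episode above 0.03 m).
It also fails if it takes over 72 s, if anything falls off the work surface, if the arm or the gripper's body presses on something with over 40 N, if the wrist force passes 120 N, or if a joint passes its speed limit or range.

## Working session

There is one attempt and no reset: what is moved stays moved. The work goes in short steps, Python scripts to look and compute and a tool call to move; the robot and the scene stay as the last step left them, time stands still between calls to the robot, and variables do not carry over. Pictures are saved under pics/ and viewed, about 8 in all and at most 12, crops included, and the job is handed in when it is done.

Besides the shell and the picture viewer there is one more tool, called after "Request:" as name([rows], argument=value, ...), one row to a line, values as JSON. jog_arm: Moves the arm, as the interface text tells. Its arguments: {"type":"object","properties":{"increments":{"type":"array"}},"required":["increments"]}

```bash
mkdir -p pics
cat > h.py <<'E'
import numpy as np, cv2
from bench import manip
def grab(n,save=None):
    f=manip.grab_frame(n)
    if save: cv2.imwrite('pics/'+save,f['color'][:,:,::-1])
    return f
def ray(f,u,v,z):
    K,R,t=map(np.asarray,(f['K'],f['R'],f['t'])); c=-R.T@t
    d=R.T@np.linalg.inv(K)@[u,v,1]; return c+d*(z-c[2])/d[2]
def proj(f,X):
    p=np.asarray(f['K'])@(np.asarray(f['R'])@X+np.asarray(f['t'])); return p[:2]/p[2]
E
python3 - <<'E'
from h import *
print(manip.state())
for n in('top','scene'):
    f=grab(n,n+'0.png'); print(n,f['K'],f['R'],f['t'])
E
```

```text
{'t': 0.0, 'joints': array([-1.22658398e+00,  4.91593089e-01,  1.55949013e+00,  1.93561654e-05,
        1.09165072e+00, -1.05591447e-01]), 'qvel': array([ 0.00048019, -0.00034242,  0.00184924, -0.00147723,  0.00070897,
        0.00100284]), 'effort': array([-7.59829782e-04, -6.12646222e+01, -2.58174384e+01,  6.92796987e-02,
        4.82655130e-02, -1.15825665e-04]), 'ee_pos': array([ 271.68774024, -562.5819834 ,  214.02689678]), 'eef_rot': array([ 9.74816828e-01,  2.23006338e-01, -5.93977849e-05, -5.67609608e-04]), 'force': array([-0.01855069, -0.42621581, -0.65860256]), 'torque': array([ 0.03370339, -0.03062784, -0.01007401]), 'gripper_width': 95.1290543119329}
top [[382.88953691   0.         318.85507555]
 [  0.         382.88953691 203.92014324]
 [  0.           0.           1.        ]] [[ 1.18913164e-03 -9.99941742e-01 -1.07284137e-02]
 [-9.98683538e-01 -6.37330465e-04 -5.12911664e-02]
 [ 5.12813408e-02  1.07752821e-02 -9.98626115e-01]] [-24.55189854 556.78841002 999.96410826]
scene [[511.9814689    0.         315.98167575]
 [  0.         511.9814689  191.32870651]
 [  0.           0.           1.        ]] [[-0.84398815  0.53616006 -0.01471003]
 [ 0.45838711  0.70677961 -0.53883564]
 [-0.2785054  -0.46151378 -0.84228248]] [ 494.99276582 -180.26025553 1856.80045809]
```

View pics/top0.png

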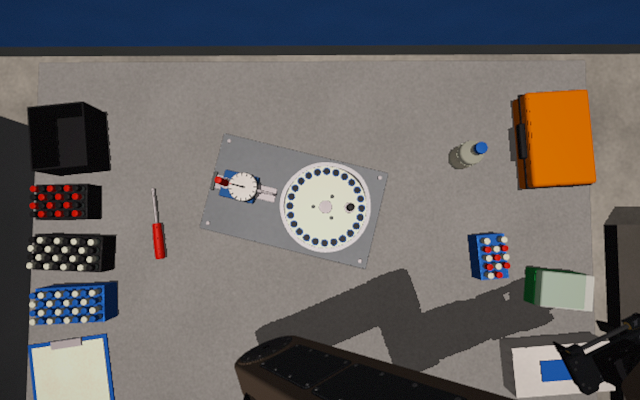

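View pics/scene0.png

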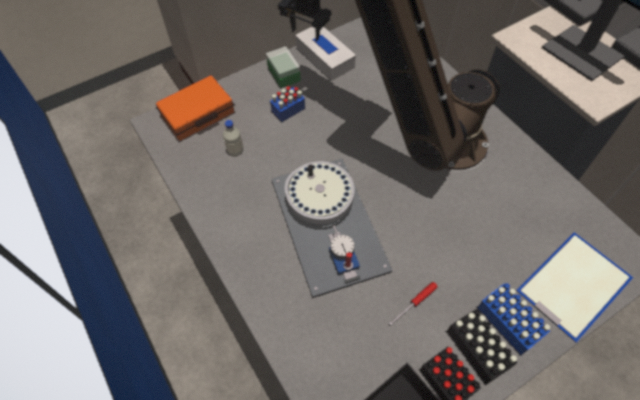

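The top view shows the carousel centred at about (325,207), the knob at (350,208), the dial at (242,187), the red post at (219,182) and the screwdriver at (157,225). The scene view agrees, with the hub at (319,188) and the post at (349,260).

Run:
```python
from h import *
f=grab('top'); s=grab('scene')
def masks(f,box):
    im=f['color'].astype(int); r,g,b=im[...,0],im[...,1],im[...,2]
    x0,y0,x1,y1=box; m=np.zeros(r.shape,bool); m[y0:y1,x0:x1]=1
    return r,g,b,m
for nm,F,box in(('top',f,(200,130,400,275)),('scene',s,(270,150,400,300))):
    r,g,b,m=masks(F,box)
    w=((r>150)&(g>150)&(b>120)&m).astype(np.uint8)
    w=cv2.morphologyEx(w,cv2.MORPH_CLOSE,np.ones((9,9)))
    c=max(cv2.findContours(w,0,1)[0],key=cv2.contourArea)
    e=cv2.fitEllipse(cv2.convexHull(c)); print(nm,'ell',e, 'hub',ray(F,*e[0],94))
    red=((r>120)&(g<60)&(b<60)&m).astype(np.uint8)
    n,l,st,ce=cv2.connectedComponentsWithStats(red)
    for i in range(1,n):
        if st[i,4]>5: print('red',st[i],ce[i],ray(F,*ce[i],128)[:2],ray(F,*ce[i],113)[:2])
    K=((r<45)&(g<45)&(b<45)&m).astype(np.uint8)
    n,l,st,ce=cv2.connectedComponentsWithStats(K)
    for i in range(1,n):
        if st[i,4]>25: print('blk',st[i],ce[i],ray(F,*ce[i],149)[:2],ray(F,*ce[i],126)[:2])
# screws of the base plate
crop=cv2.resize(f['color'][130:275,195:395],None,fx=4,fy=4,interpolation=cv2.INTER_CUBIC)
cv2.imwrite('pics/crop0.png',crop[:,:,::-1])
```

```text
top ell ((295.6104431152344, 199.1151123046875), (98.75482940673828, 161.51637268066406), 102.57887268066406) hub [564.42822919  31.8982408   94.        ]
red [215 176   7   7  36] [217.66666667 179.44444444] [608.78161582 214.15698488] [610.51670671 218.31425921]
scene ell ((319.2772521972656, 189.41024780273438), (57.057498931884766, 68.77064514160156), 91.68246459960938) hub [548.40001177 -37.66734178  94.        ]
red [347 254   4   3  11] [348.63636364 255.09090909] [610.51632103 217.23294947] [605.98089336 211.64219251]
```

View pics/crop0.png

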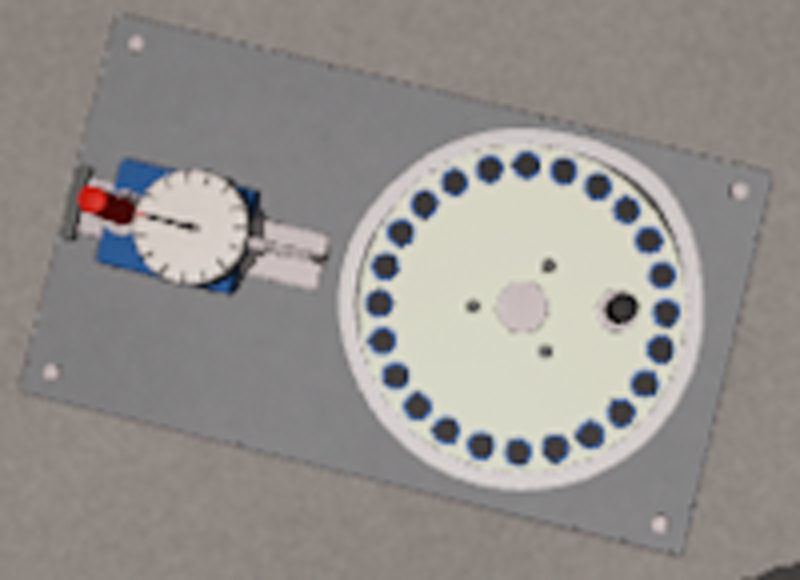

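The crop shows the screw head at (521,306), the knob top at (622,307), the post top at (91,199) and the dial centre at (197,226). The needle points at the post, which is zero. The base plate corners are at (120,15), (770,172), (682,553) and (22,390).

Run:
```python
from h import *
f=grab('top'); s=grab('scene')
P=lambda x,y,z: ray(f,195+(x+.5)/4-.5,130+(y+.5)/4-.5,z)[:2]
hub=P(521,306,98); post=P(91,199,128); knob=P(624,305,149); dial=P(197,226,90)
rim=P(521,309,92)
cs=[P(*c,22) for c in((120,15),(770,172),(682,553),(22,390))]
print('hub',hub,rim,'post',post,'dial',dial,'knob',knob)
d=post-hub; print('post dist',np.hypot(*d),'dir',np.degrees(np.arctan2(d[1],d[0])))
for a,b in((1,0),(2,3)):
    e=cs[a]; e=cs[b]-cs[a]; print('edge',np.hypot(*e),np.degrees(np.arctan2(e[1],e[0])))
e=cs[0]-cs[3]; print('w',np.hypot(*e)); 
m=np.mean(cs,0); print('mid plate',m, 'mid-hub dist',np.hypot(*(m-hub)))
d=knob-hub; print('knob dist',np.hypot(*d),np.degrees(np.arctan2(d[1],d[0])))
print('hub scene from px',ray(s,319.3,188.3,98), 'reproj', proj(s,[*hub,98]),proj(s,[*post,128]),proj(s,[*knob,149]))
```

```text
hub [547.15357717 -39.57251162] [545.59252136 -39.60293994] post [608.94667303 214.8513409 ] dial [596.65506791 159.74988334] knob [545.44370317 -98.36547727]
post dist 261.8203266095363 dir 76.34863540808828
edge 443.2990713815403 76.28533611682221
edge 445.2934160931463 76.32148575598944
w 256.42828123031336
mid plate [567.04822177  41.52363813] mid-hub dist 83.50079273505054
knob dist 58.81782450533467 -91.665861811231
hub scene from px [547.41725512 -38.99848849  98.        ] reproj [319.27271107 188.13625031] [348.61901928 254.1936632 ] [309.58920588 166.10596508]
```

Everything agrees to within a few mm. The stand's +y points at 76.3° in the world frame and the wheel starts at about +0.2 rad. I turn the hand so that tool x is stand +y and tool y is stand +x, and travel to the post.

Request:
jog_arm([
  [[0.03, 0, 0, 0, 0, -0.11, 0.06], [0.03, 0, 0, 0, 0, -0.11, 0.06], [0.03, 0, 0, 0, 0, -0.11, 0.06], [0.03, 0, 0, 0, 0, -0.11, 0.06], [0.03, 0, 0, 0, 0, -0.11, 0.06], [0.03, 0, 0, 0, 0, -0.11, 0.06], [0.03, 0, 0, 0, 0, -0.11, 0.06], [0.03, 0, 0, 0, 0, -0.11, 0.06], [0.04, 0, 0, 0, 0, 0, 0.06], [0.04, 0, 0, 0, 0, 0, 0.06], [0.04, 0, 0, 0, 0, 0, 0.06], [0.04, 0, 0, 0, 0, 0, 0.06], [0.04, 0, 0, 0, 0, 0, 0.06], [0.04, 0, 0, 0, 0, 0, 0.06], [0.04, 0, 0, 0, 0, 0, 0.06], [0.04, 0, 0, 0, 0, 0, 0.06], [0.04, 0, 0, 0, 0, 0, 0.06], [0.04, 0, 0, 0, 0, 0, 0.06], [0.04, 0, 0, 0, 0, 0, 0.06], [0, 0, 0, 0, 0, 0, 0.06]],
])

```text
t: 1.97
ee_pos: [520.4, 66.4, 213.2]
eef_rot: [0.775, 0.632, 0.001, 0.001]
force: [-1.3, -0.0, -0.8]
gripper_width: 60.0
```

```bash
cat >> h.py <<'E'
from scipy.spatial.transform import Rotation as Ro
A=np.radians(76.3)
HUB=np.array([547.,-39.5]); POST=np.array([609.,215.])
def to(x,y,z,yaw=76.3):
    s=manip.state(); R=Ro.from_quat(s['eef_rot']).as_matrix()
    d=R.T@(np.array([x,y,z])-s['ee_pos'])
    want=Ro.from_matrix(np.array([[np.cos(np.radians(yaw)),np.sin(np.radians(yaw)),0],[np.sin(np.radians(yaw)),-np.cos(np.radians(yaw)),0],[0,0,-1]]).T)
    rv=(Ro.from_matrix(R).inv()*want).as_rotvec()
    print('t',s['t'],'pos',s['ee_pos'].round(1),'F',s['force'].round(1),'w',round(s['gripper_width'],1)); print('tool shift mm',d.round(1),'rotvec',rv.round(3))
E
python3 -c "
from h import *
to(*POST,94)"
```

```text
t 1.9667 pos [520.4  66.4 213.2] F [-1.3 -0.  -0.8] w 60.0
tool shift mm [163.3  56.5 119.4] rotvec [ 0.003 -0.     0.037]
```

Request:
jog_arm([
  [[0.035, 0.012, 0, 0, 0, 0.037, 0.06], [0.035, 0.012, 0.01, 0, 0, 0, 0.06], [0.035, 0.012, 0.015, 0, 0, 0, 0.06], [0.035, 0.012, 0.015, 0, 0, 0, 0.06], [0.02, 0.008, 0.015, 0, 0, 0, 0.06], [0, 0, 0.01, 0, 0, 0, 0.06], [0, 0, 0, 0, 0, 0, 0.06]],
])

```text
t: 2.55
ee_pos: [614.9, 218.7, 146.2]
eef_rot: [0.786, 0.619, 0.002, 0.002]
force: [0.6, -1.1, 0.2]
gripper_width: 60.3
```

Run:
```python
from h import *
to(*POST,94)
f=grab('top');s=grab('scene')
a=cv2.resize(f['color'][140:240,180:290],None,fx=4,fy=4,interpolation=cv2.INTER_CUBIC)
b=cv2.resize(s['color'][190:290,300:390],None,fx=4,fy=4,interpolation=cv2.INTER_CUBIC)
cv2.imwrite('pics/p1.png',np.hstack([a,b])[:,:,::-1])
print(proj(s,[*POST,128]),proj(f,[*POST,128]))
```

```text
t 2.55 pos [614.9 218.7 146.2] F [ 0.6 -1.1  0.2] w 60.3
tool shift mm [-5.  -5.2 52.1] rotvec [ 0.006 -0.001  0.003]
[348.63286144 254.24200637] [217.31266903 179.35256256]
```

View pics/p1.png

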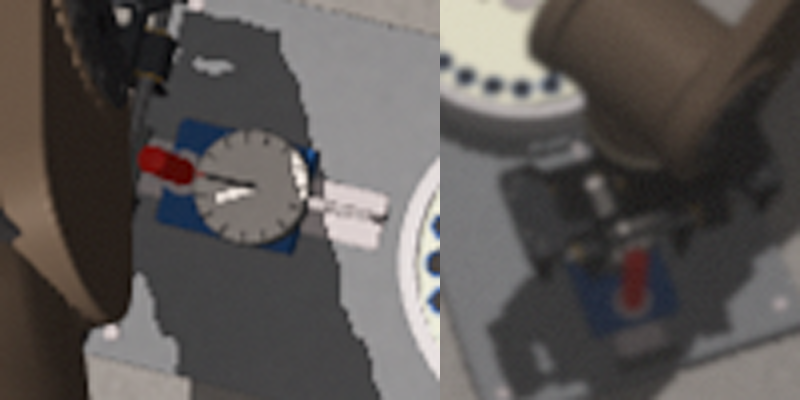

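The dial and needle stay visible with the hand here, and the post is below and between the fingers. I correct by 5 mm, descend and close to a loose cage first.

Request:
jog_arm([
  [[-0.005, -0.005, 0.01, 0, 0, 0.0, 0.05], [0, 0, 0.015, 0, 0, 0, 0.04], [0, 0, 0.015, 0, 0, 0, 0.03], [0, 0, 0.012, 0, 0, 0, 0.03], [0, 0, 0, 0, 0, 0, 0.024], [0, 0, 0, 0, 0, 0, 0.024], [0, 0, 0, 0, 0, 0, 0.024]],
])

```text
t: 3.23
ee_pos: [610.2, 207.7, 103.2]
eef_rot: [0.788, 0.616, 0.007, 0.004]
force: [-3.9, 1.9, -3.0]
gripper_width: 25.2
```

```bash
python3 -c "
from h import *
to(*POST,94)"
```

```text
t 3.2333 pos [610.2 207.7 103.2] F [-3.9  1.9 -3. ] w 25.2
tool shift mm [ 6.8 -3.1  9.2] rotvec [ 0.016 -0.006 -0.005]
```

Request:
jog_arm([
  [[0.004, -0.003, 0.005, 0.008, 0, 0, 0.026], [0.004, 0, 0.004, 0.008, 0, 0, 0.024], [0.001, 0, 0, 0, 0, 0, 0.024], [0, 0, 0, 0, 0, 0, 0.024]],
])

```text
t: 3.57
ee_pos: [610.7, 218.1, 96.1]
eef_rot: [0.788, 0.615, 0.003, -0.002]
force: [-1.0, 0.6, 0.2]
gripper_width: 24.0
```

```bash
python3 -c "
from h import *
to(*POST,94)"
```

```text
t 3.5667 pos [610.7 218.1  96.1] F [-1.   0.6  0.2] w 24.0
tool shift mm [-3.4 -0.9  2.1] rotvec [ 0.002 -0.008 -0.006]
```

Centred, so I close on the post.

Request:
jog_arm([
  [[-0.003, -0.001, 0.002, 0, -0.008, 0, 0.022], [0, 0, 0, 0, 0, 0, 0.018], [0, 0, 0, 0, 0, 0, 0.016], [0, 0, 0, 0, 0, 0, 0.016], [0, 0, 0, 0, 0, 0, 0.016]],
])

```text
t: 3.98
ee_pos: [608.5, 215.8, 94.1]
eef_rot: [0.788, 0.616, -0.0, 0.001]
force: [-0.8, 1.0, -0.2]
gripper_width: 17.4
```

```bash
python3 -c "
from h import *
to(*POST,94)"
```

```text
t 3.9833 pos [608.5 215.8  94.1] F [-0.8  1.  -0.2] w 17.4
tool shift mm [-0.6  0.7  0.1] rotvec [ 0.001  0.001 -0.005]
```

Request:
jog_arm([
  [[-0.004, 0, 0, 0, 0, 0, 0.016], [-0.004, 0, 0, 0, 0, 0, 0.016], [-0.004, 0, 0, 0, 0, 0, 0.016], [-0.004, 0, 0, 0, 0, 0, 0.016], [-0.004, 0, 0, 0, 0, 0, 0.016], [0, 0, 0, 0, 0, 0, 0.016]],
])

```text
t: 4.48
ee_pos: [604.5, 199.4, 94.1]
eef_rot: [0.788, 0.616, 0.003, -0.0]
force: [-0.6, -5.4, -0.3]
gripper_width: 18.0
```

```bash
cat >> h.py <<'E'
def dialcrop(f,pos,save=None):
    # pos: dial centre world xy ; crop x8 about it
    u,v=proj(f,[*pos,90]); M=np.float32([[12,0,180-12*u],[0,12,180-12*v]])
    im=cv2.warpAffine(f['color'],M,(360,360),flags=cv2.INTER_CUBIC)
    if save: cv2.imwrite('pics/'+save,im[:,:,::-1])
    return im
U=np.array([np.cos(A),np.sin(A)])
E
python3 - <<'E'
from h import *
to(*POST,94)
s=manip.state()
g=s['ee_pos'][:2]
print('tcp dist hub',(g-HUB)@U)
a=dialcrop(grab('top'),g-52*U); b=dialcrop(grab('scene'),g-52*U)
cv2.imwrite('pics/d1.png',np.hstack([a,b])[:,:,::-1])
E
```

```text
t 4.4833 pos [604.5 199.4  94.1] F [-0.6 -5.4 -0.3] w 18.0
tool shift mm [16.2  0.6  0.2] rotvec [ 0.004 -0.005 -0.005]
tcp dist hub 245.74726908396622
```

View pics/d1.png

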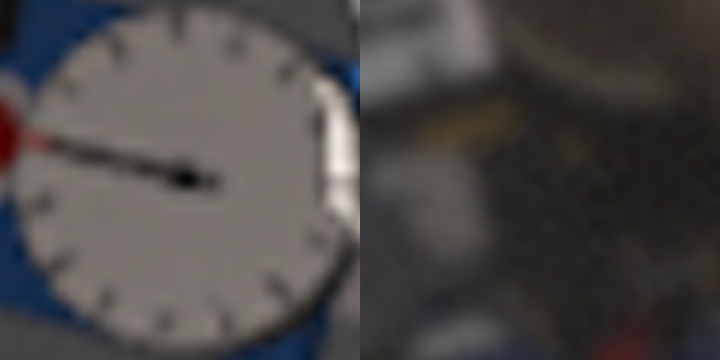

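The needle is at zero in the top view, with the dial centre near (185,178) in the crop. I write a needle reader and push further.

Request:
jog_arm([
  [[-0.004, 0, 0, 0, 0, 0, 0.016], [-0.004, 0, 0, 0, 0, 0, 0.016], [0, 0, 0, 0, 0, 0, 0.016]],
])

```text
t: 4.83
ee_pos: [602.8, 192.7, 94.1]
eef_rot: [0.788, 0.616, 0.004, -0.001]
force: [0.7, -5.4, 1.0]
gripper_width: 17.5
```

```bash
cat >> h.py <<'E'
def needle(f,pos,save=None):
    """pos: post xy. Reads the needle in mm from the top view."""
    im=dialcrop(f,pos-52*U,save).astype(float).mean(2); c=np.array([185.,178.])
    th=np.radians(np.arange(0,360,.5)); r=np.arange(35,120,2.)
    mx=(c[0]+np.outer(np.cos(th),r)).astype(np.float32); my=(c[1]+np.outer(np.sin(th),r)).astype(np.float32)
    p=cv2.remap(im.astype(np.float32),mx,my,1).mean(1); p=cv2.GaussianBlur(np.r_[p,p,p][:,None],(0,0),4)[720:1440,0]
    i=p.argmin(); z=194.0
    mm=((i/2-z+20)%360-20)/24
    return round(mm,2), round(float(np.median(p)-p[i]),1)
E
python3 - <<'E'
from h import *
to(*POST,94)
s=manip.state(); g=s['ee_pos'][:2]; print('slide est',268-(g-HUB)@U)
print(needle(grab('top'),g,'d2.png'))
E
```

```text
t 4.8333 pos [602.8 192.7  94.1] F [ 0.7 -5.4  1. ] w 17.5
tool shift mm [23.1  0.6  0.3] rotvec [ 0.004 -0.007 -0.005]
slide est 29.1503583232205
(np.float64(1.52), 55.9)
```

Request:
jog_arm([
  [[-0.0035, 0, 0, 0, 0, 0, 0.016], [0, 0, 0, 0, 0, 0, 0.016], [0, 0, 0, 0, 0, 0, 0.016]],
])

```text
t: 5.13
ee_pos: [602.1, 189.8, 94.1]
eef_rot: [0.788, 0.616, 0.004, -0.001]
force: [-0.1, 2.5, -0.1]
gripper_width: 17.3
```

Run:
```python
from h import *
to(*POST,94)
s=manip.state(); g=s['ee_pos'][:2]; print('slide est',268-(g-HUB)@U)
print(needle(grab('top'),g,'d3.png'))
```

```text
t 5.1333 pos [602.1 189.8  94.1] F [-0.1  2.5 -0.1] w 17.3
tool shift mm [26.1  0.6  0.3] rotvec [ 0.004 -0.007 -0.005]
slide est 32.137648739166934
(np.float64(4.42), 60.0)
```

Needle 4.4 mm, slide about 32 mm. I let go, lift and go to the knob.

Request:
jog_arm([
  [[0, 0, 0, 0, 0, 0, 0.03], [0, 0, 0, 0, 0, 0, 0.04], [0, 0, 0, 0, 0, 0, 0.05], [0, 0, -0.02, 0, 0, 0, 0.05], [0, 0, -0.025, 0, 0, 0, 0.05], [0, 0, -0.025, 0, 0, 0, 0.05], [-0.01, 0, -0.015, 0, 0, 0, 0.05], [-0.035, 0.002, 0, 0, 0, 0, 0.05], [-0.035, 0.002, 0, 0, 0, 0, 0.05], [-0.035, 0.002, 0, 0, 0, 0, 0.05], [-0.035, 0.002, 0, 0, 0, 0, 0.05], [-0.035, 0.002, 0, 0, 0, 0, 0.05], [-0.035, 0.002, 0, 0, 0, 0, 0.05], [-0.035, 0.002, 0, 0, 0, 0, 0.05], [-0.02, 0, 0, 0, 0, 0, 0.05], [0, 0, 0, 0, 0, 0, 0.05]],
])

```text
t: 6.52
ee_pos: [548.8, -90.2, 182.4]
eef_rot: [0.786, 0.618, 0.008, 0.003]
force: [0.5, -1.1, 0.2]
gripper_width: 49.9
```

Run:
```python
from h import *
to(545.4,-98.4,107)
print(needle(grab('top'),np.array([602.1,189.8]),'d4.png'))
s=grab('scene'); print(proj(s,[545.4,-98.4,149]))
b=cv2.resize(s['color'][120:230,260:380],None,fx=4,fy=4,interpolation=cv2.INTER_CUBIC)
cv2.imwrite('pics/k1.png',np.hstack([b,cv2.resize(cv2.imread('pics/d4.png')[...,::-1],(440,440))])[:,:,::-1])
```

```text
t 6.5167 pos [548.8 -90.2 182.4] F [ 0.5 -1.1  0.2] w 49.9
tool shift mm [-9.4 -2.4 75.3] rotvec [ 0.013 -0.009  0.   ]
(np.float64(4.44), 107.9)
[309.59510652 166.09240049]
```

View pics/k1.png

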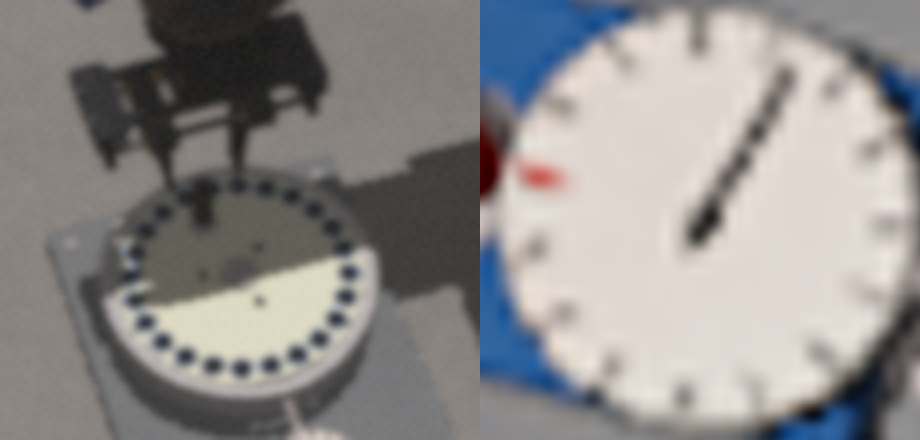

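The dial shows the needle between marks 4 and 5, so 4.4 mm is confirmed. The knob stands between the fingers. Now I descend.

Request:
jog_arm([
  [[-0.009, -0.002, 0, 0.013, -0.009, 0, 0.05], [0, 0, 0.02, 0, 0, 0, 0.05], [0, 0, 0.02, 0, 0, 0, 0.045], [0, 0, 0.02, 0, 0, 0, 0.04], [0, 0, 0.008, 0, 0, 0, 0.035], [0, 0, 0, 0, 0, 0, 0.03], [0, 0, 0, 0, 0, 0, 0.026]],
])

```text
t: 7.2
ee_pos: [547.2, -90.7, 113.5]
eef_rot: [0.783, 0.622, -0.001, 0.001]
force: [0.7, 1.1, 0.3]
gripper_width: 28.6
```

Run:
```python
from h import *
to(545.4,-98.4,107)
```

```text
t 7.2 pos [547.2 -90.7 113.5] F [0.7 1.1 0.3] w 28.6
tool shift mm [-7.8 -0.   6.5] rotvec [-0.     0.002  0.011]
```

Request:
jog_arm([
  [[-0.006, 0, 0.004, 0, 0, 0.011, 0.026], [-0.003, 0, 0.002, 0, 0, 0, 0.024], [0, 0, 0, 0, 0, 0, 0.022]],
])

```text
t: 7.45
ee_pos: [545.8, -99.6, 109.0]
eef_rot: [0.786, 0.618, -0.0, 0.002]
force: [-2.5, 1.0, -1.7]
gripper_width: 23.0
```

Run:
```python
from h import *
to(545.4,-98.4,107)
```

```text
t 7.45 pos [545.8 -99.6 109. ] F [-2.5  1.  -1.7] w 23.0
tool shift mm [ 1.  -0.7  2. ] rotvec [0.002 0.003 0.001]
```

Request:
jog_arm([
  [[0.001, -0.001, 0.002, 0, 0, 0, 0.02], [0, 0, 0, 0, 0, 0, 0.017], [0, 0, 0, 0, 0, 0, 0.016], [0, 0, 0, 0, 0, 0, 0.016], [0, 0, 0, 0, 0, 0, 0.016]],
])

```text
t: 7.87
ee_pos: [544.2, -98.5, 107.5]
eef_rot: [0.787, 0.618, -0.001, 0.001]
force: [-0.6, 0.8, -2.4]
gripper_width: 17.6
```

```bash
cat >> h.py <<'E'
def knob():
    s=manip.state(); d=s['ee_pos'][:2]-HUB; th=np.arctan2(d[1],d[0])
    R=Ro.from_quat(s['eef_rot']).as_matrix()
    n=needle(grab('top'),np.array([602.1,189.8]))
    w=(th-A+2*np.pi)%(2*np.pi)-np.pi
    ry=R.T@np.r_[d,0]
    print('t',s['t'].round(2),'r',np.hypot(*d).round(1),'wheel(wrapped)',w.round(3),'F tool',(R.T@s['force']).round(1),'z',s['ee_pos'][2].round(1),'w',s['gripper_width'].round(1),'needle',n)
    print('knob rel hub in tool xy',ry[:2].round(1),'joints',s['joints'].round(2))
E
python3 -c "
from h import *
to(545.4,-98.4,107); knob()"
```

```text
t 7.8667 pos [544.2 -98.5 107.5] F [-0.6  0.8 -2.4] w 17.6
tool shift mm [0.4 1.2 0.5] rotvec [ 0.001  0.003 -0.   ]Traceback (most recent call last):
  File "<string>", line 3, in <module>
    to(545.4,-98.4,107); knob()
                         ~~~~^^
  File "h.py", line 43, in knob
    print('t',s['t'].round(2),'r',np.hypot(*d).round(1),'wheel(wrapped)',w.round(3),'F tool',(R.T@s['force']).round(1),'z',s['ee_pos'][2].round(1),'w',s['gripper_width'].round(1),'needle',n)
              ^^^^^^^^^^^^
AttributeError: 'float' object has no attribute 'round'
```

```bash
cat >> h.py <<'E'
def rows(n=6,step=.12):
    s=manip.state(); d=s['ee_pos'][:2]-HUB; R=Ro.from_quat(s['eef_rot']).as_matrix()
    q=(R.T@np.r_[d,0])[:2]; th=np.arctan2(q[1],-q[0])
    a=th+step*np.arange(n+1); P=np.c_[-58*np.cos(a),58*np.sin(a)]; print(' rows',(np.diff(P,axis=0)/1e3).round(4).tolist(),'dz',round((s['ee_pos'][2]-107)/1e3,4),'th',round(th,3))
E
sed -i "s/s\['t'\].round(2)/round(float(s['t']),2)/; s/s\['gripper_width'\].round(1)/round(float(s['gripper_width']),1)/" h.py
python3 -c "
from h import *
knob(); rows()"
```

```text
t 7.92 r 59.1 wheel(wrapped) 0.191 F tool [-0.6 -0.5  2.8] z 107.5 w 17.8 needle (np.float64(4.44), 103.9)
knob rel hub in tool xy [-58.   11.2] joints [-0.3   0.52  1.85 -0.    0.77 -0.06]
 rows [[0.0017, 0.0067], [0.0025, 0.0065], [0.0033, 0.0061], [0.004, 0.0057], [0.0046, 0.0052], [0.0052, 0.0046]] dz 0.0005 th 0.191
```

Request:
jog_arm([
  [[0.0017, 0.0067, 0, 0, 0, 0, 0.016], [0.0025, 0.0065, 0, 0, 0, 0, 0.016], [0.0033, 0.0061, 0, 0, 0, 0, 0.016], [0.004, 0.0057, 0, 0, 0, 0, 0.016], [0, 0, 0, 0, 0, 0, 0.016]],
])

```text
t: 8.38
ee_pos: [571.4, -92.3, 107.5]
eef_rot: [0.787, 0.617, -0.002, -0.0]
force: [0.7, 2.8, -1.1]
gripper_width: 17.8
```

```bash
python3 -c "
from h import *
knob(); rows()"
```

```text
t 8.38 r 58.2 wheel(wrapped) 0.671 F tool [ 2.8 -0.   1.1] z 107.5 w 17.8 needle (np.float64(2.33), 109.1)
knob rel hub in tool xy [-45.5  36.2] joints [-0.27  0.56  1.78 -0.    0.81 -0.03]
 rows [[0.0046, 0.0052], [0.0052, 0.0046], [0.0057, 0.0039], [0.0062, 0.0032], [0.0065, 0.0025], [0.0068, 0.0017]] dz 0.0005 th 0.669
```

Tracking is good, and the needle fell from 4.4 to 2.3 mm, so the start was on a bulge. I go on a little before passing 1.2 rad.

Request:
jog_arm([
  [[0.0046, 0.0052, 0, 0, 0, 0, 0.016], [0.0052, 0.0046, 0, 0, 0, 0, 0.016], [0.0057, 0.0039, 0, 0, 0, 0, 0.016], [0.003, 0.0018, 0, 0, 0, 0, 0.016]],
])

```text
t: 8.77
ee_pos: [590.0, -77.4, 107.5]
eef_rot: [0.786, 0.618, -0.003, -0.001]
force: [-5.5, 0.1, 1.4]
gripper_width: 17.7
```

```bash
python3 -c "
from h import *
knob(); rows()"
```

```text
t 8.77 r 57.3 wheel(wrapped) 1.088 F tool [-1.2 -5.3 -1.4] z 107.5 w 17.7 needle (np.float64(1.85), 98.0)
knob rel hub in tool xy [-26.6  50.8] joints [-0.24  0.58  1.74 -0.    0.84  0.  ]
 rows [[0.0064, 0.0028], [0.0067, 0.002], [0.0069, 0.0012], [0.0069, 0.0004], [0.0069, -0.0005], [0.0068, -0.0013]] dz 0.0005 th 1.096
```

It is levelling out at about 1.85 mm, the nominal rim, so the peak should read about 7 mm. That is safe at both ends and I continue.

Request:
jog_arm([
  [[0.0064, 0.0028, 0, 0, 0, 0, 0.016], [0.0067, 0.002, 0, 0, 0, 0, 0.016], [0.0069, 0.0012, 0, 0, 0, 0, 0.016], [0.0069, 0.0004, 0, 0, 0, 0, 0.016]],
])

```text
t: 9.15
ee_pos: [601.8, -53.3, 107.5]
eef_rot: [0.786, 0.618, -0.005, -0.002]
force: [-7.0, -2.7, 2.0]
gripper_width: 17.5
```

```bash
python3 -c "
from h import *
knob(); rows()"
```

```text
t 9.15 r 56.5 wheel(wrapped) 1.563 F tool [-4.3 -6.1 -2. ] z 107.5 w 17.5 needle (np.float64(1.96), 108.9)
knob rel hub in tool xy [-0.5 56.5] joints [-0.2   0.59  1.71 -0.01  0.85  0.05]
 rows [[0.0069, -0.0005], [0.0068, -0.0014], [0.0066, -0.0022], [0.0063, -0.0029], [0.0059, -0.0037], [0.0054, -0.0044]] dz 0.0005 th 1.587
```

Request:
jog_arm([
  [[0.0069, -0.0005, 0, 0, 0.003, 0, 0.016], [0.0068, -0.0014, 0, 0, 0.003, 0, 0.016], [0.0066, -0.0022, 0, 0, 0, 0, 0.016], [0.0063, -0.0029, 0, 0, 0, 0, 0.016], [0.0059, -0.0037, 0, 0, 0, 0, 0.016]],
])

```text
t: 9.62
ee_pos: [599.8, -20.7, 107.5]
eef_rot: [0.786, 0.618, -0.004, -0.001]
force: [-2.6, -5.8, -2.5]
gripper_width: 17.8
```

```bash
python3 -c "
from h import *
knob(); rows()"
```

```text
t 9.62 r 56.0 wheel(wrapped) 2.152 F tool [-6.2 -1.1  2.5] z 107.5 w 17.8 needle (np.float64(4.81), 88.5)
knob rel hub in tool xy [30.6 46.9] joints [-0.14  0.58  1.72 -0.01  0.84  0.1 ]
 rows [[0.0055, -0.0043], [0.0049, -0.0049], [0.0043, -0.0055], [0.0036, -0.0059], [0.0029, -0.0063], [0.0021, -0.0066]] dz 0.0005 th 2.175
```

Rising: 4.8 mm at 2.15 rad. Smaller steps now, to see the peak.

Request:
jog_arm([
  [[0.0055, -0.0043, 0, 0, 0, 0, 0.016], [0.0049, -0.0049, 0, 0, 0, 0, 0.016], [0.0022, -0.0028, 0, 0, 0, 0, 0.016]],
])

```text
t: 9.92
ee_pos: [591.9, -6.1, 107.6]
eef_rot: [0.786, 0.619, -0.003, 0.001]
force: [0.7, -3.7, -4.8]
gripper_width: 17.5
```

```bash
python3 -c "
from h import *
knob(); rows()"
```

```text
t 9.92 r 56.0 wheel(wrapped) 2.449 F tool [-3.4  1.5  4.8] z 107.6 w 17.5 needle (np.float64(6.81), 135.9)
knob rel hub in tool xy [43.  35.8] joints [-0.12  0.57  1.75 -0.01  0.83  0.12]
 rows [[0.0041, -0.0056], [0.0034, -0.0061], [0.0026, -0.0064], [0.0018, -0.0067], [0.001, -0.0069], [0.0002, -0.007]] dz 0.0006 th 2.455
```

Request:
jog_arm([
  [[0.0041, -0.0056, 0, 0, 0, 0, 0.016], [0.0034, -0.0061, 0, 0, 0, 0, 0.016]],
])

```text
t: 10.13
ee_pos: [583.5, 3.1, 107.6]
eef_rot: [0.786, 0.618, -0.002, 0.002]
force: [2.1, -4.6, -3.0]
gripper_width: 17.8
```

```bash
python3 -c "
from h import *
knob(); rows()"
```

```text
t 10.13 r 56.1 wheel(wrapped) 2.673 F tool [-3.9  3.1  3. ] z 107.6 w 17.8 needle (np.float64(3.77), 11.1)
knob rel hub in tool xy [50.  25.5] joints [-0.1   0.56  1.77 -0.01  0.81  0.14]
 rows [[0.0026, -0.0065], [0.0018, -0.0067], [0.001, -0.0069], [0.0002, -0.007], [-0.0007, -0.0069], [-0.0015, -0.0068]] dz 0.0005 th 2.698
```

The contrast is only 11, so that reading is doubtful. I look at the picture.

Run:
```python
from h import *
p=np.array([602.1,189.8])-52*U
a=dialcrop(grab('top'),p);b=dialcrop(grab('scene'),p)
cv2.imwrite('pics/d5.png',np.hstack([a,b])[:,:,::-1])
```

```text
(no output)
```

View pics/d5.png

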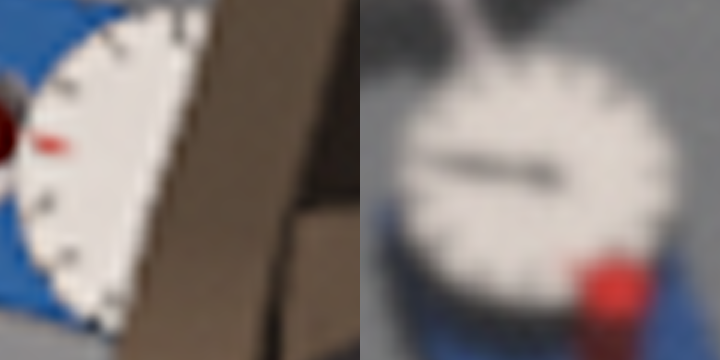

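The arm hides the dial in the top view, but the scene view shows the needle clearly. I make the reader rectify the dial plane so that it works in either view.

```bash
cat >> h.py <<'E'
def needle2(f,dc=None):
    """needle in mm from either view: dial plane rectified to polar rays in world."""
    if dc is None: dc=np.array([602.1,189.8])-52*U+[.4,-1.]
    im=cv2.GaussianBlur(f['color'],(0,0),.6).astype(np.float32).mean(2)
    al=np.radians(np.arange(0,360,.5)); r=np.arange(6,26,1.)
    ang=A-al
    X=np.stack([dc[0]+np.outer(np.cos(ang),r),dc[1]+np.outer(np.sin(ang),r),np.full((720,len(r)),90.)],-1).reshape(-1,3)
    q=(np.asarray(f['K'])@(np.asarray(f['R'])@X.T+np.asarray(f['t'])[:,None])); q=(q[:2]/q[2]).reshape(2,720,-1).astype(np.float32)
    p=cv2.remap(im,q[0],q[1],1).mean(1); p=cv2.GaussianBlur(np.r_[p,p,p][:,None],(0,0),5)[720:1440,0]
    i=p.argmin(); return round(((i/2+20)%360-20)/24,2), round(float(np.median(p)-p[i]),1)
def knob2():
    knob(); print('  top2',needle2(grab('top')),'scene2',needle2(grab('scene'))); rows()
E
python3 -c "
from h import *
knob2()"
```

```text
t 10.28 r 56.1 wheel(wrapped) 2.698 F tool [ 1.3 -4.5  1.3] z 107.5 w 17.3 needle (np.float64(3.71), 9.7)
knob rel hub in tool xy [50.6 24.2] joints [-0.1   0.56  1.77 -0.01  0.81  0.14]
  top2 (np.float64(7.15), 9.9) scene2 (np.float64(5.17), 34.4)
 rows [[0.0027, -0.0064], [0.0019, -0.0067], [0.0011, -0.0069], [0.0002, -0.007], [-0.0006, -0.0069], [-0.0014, -0.0068]] dz 0.0005 th 2.686
```

```bash
python3 - <<'E'
from h import *
from scipy.optimize import least_squares
P=np.array([(544.2,-98.5),(571.4,-92.3),(590,-77.4),(601.8,-53.3),(599.8,-20.7),(591.9,-6.1),(583.5,3.1)])
s=least_squares(lambda c:np.hypot(*(P-c).T)-58,HUB); print(s.x,s.fun.round(2))
for p in P: d=p-s.x; print(round((np.arctan2(d[1],d[0])-A+2*np.pi)%(2*np.pi)-np.pi,3))
import re
t=open('h.py').read().replace('HUB=np.array([547.,-39.5])','HUB=np.array([%.1f,%.1f])'%tuple(s.x)); open('h.py','w').write(t)
E
python3 -c "
from h import *
rows()"
```

```text
[545.24898232 -40.51247494] [-0.    0.02 -0.01 -0.02  0.04 -0.03  0.01]
0.221
0.707
1.121
1.588
2.158
2.445
2.661
 rows [[0.0028, -0.0064], [0.002, -0.0067], [0.0012, -0.0069], [0.0003, -0.0069], [-0.0005, -0.0069], [-0.0013, -0.0068]] dz 0.0005 th 2.673
```

The circle fit is good to 0.04 mm. I continue.

Request:
jog_arm([
  [[0.0028, -0.0064, 0, 0, 0, 0, 0.016], [0.002, -0.0067, 0, 0, 0, 0, 0.016], [0.0012, -0.0069, 0, 0, 0, 0, 0.016], [0.0003, -0.0069, 0, 0, 0, 0, 0.016]],
])

```text
t: 10.77
ee_pos: [561.8, 15.0, 107.6]
eef_rot: [0.786, 0.618, 0.0, 0.005]
force: [5.4, 2.0, -4.7]
gripper_width: 17.5
```

```bash
python3 -c "
from h import *
knob2()"
```

```text
t 10.77 r 58.0 wheel(wrapped) 3.09 F tool [3.3 4.7 4.8] z 107.6 w 17.5 needle (np.float64(7.6), 27.4)
knob rel hub in tool xy [57.9  3.1] joints [-0.09  0.53  1.83 -0.01  0.77  0.16]
  top2 (np.float64(7.79), 24.5) scene2 (np.float64(1.96), 35.1)
 rows [[-0.0002, -0.007], [-0.0011, -0.0069], [-0.0019, -0.0067], [-0.0027, -0.0064], [-0.0034, -0.0061], [-0.0041, -0.0056]] dz 0.0005 th 3.114
```

Request:
jog_arm([
  [[-0.0002, -0.007, 0, 0, 0.004, 0, 0.016], [-0.0011, -0.0069, 0, 0, 0.004, 0, 0.016], [-0.0019, -0.0067, 0, 0, 0, 0, 0.016], [-0.0027, -0.0064, 0, 0, 0, 0, 0.016], [-0.0034, -0.0061, 0, 0, 0, 0, 0.016]],
])

```text
t: 11.33
ee_pos: [527.4, 14.8, 107.5]
eef_rot: [0.786, 0.619, 0.005, 0.003]
force: [3.7, -0.6, -3.4]
gripper_width: 17.0
```

```bash
python3 -c "
from h import *
knob2()"
```

```text
t 11.33 r 58.1 wheel(wrapped) -2.591 F tool [0.3 3.7 3.4] z 107.5 w 17.0 needle (np.float64(8.62), 142.5)
knob rel hub in tool xy [ 49.6 -30.3] joints [-0.1   0.49  1.92  0.    0.72  0.13]
  top2 (np.float64(8.08), 119.8) scene2 (np.float64(1.98), 37.4)
 rows [[-0.0041, -0.0056], [-0.0047, -0.0051], [-0.0053, -0.0045], [-0.0058, -0.0038], [-0.0062, -0.0031], [-0.0065, -0.0024]] dz 0.0006 th -2.576
```

The scene view reads 1.98 mm. The top view is spoilt by the arm over the dial. Wheel is about 3.69 rad and I go on.

Request:
jog_arm([
  [[-0.0041, -0.0056, 0, 0, 0.005, 0, 0.016], [-0.0047, -0.0051, 0, 0, 0.003, 0, 0.016], [-0.0053, -0.0045, 0, 0, 0, 0, 0.016], [-0.0058, -0.0038, 0, 0, 0, 0, 0.016]],
])

```text
t: 11.82
ee_pos: [504.5, 0.9, 107.6]
eef_rot: [0.786, 0.618, 0.009, -0.001]
force: [1.0, 2.4, -2.0]
gripper_width: 17.4
```

```bash
python3 -c "
from h import *
knob2()"
```

```text
t 11.82 r 58.1 wheel(wrapped) -2.125 F tool [2.6 0.4 2. ] z 107.6 w 17.4 needle (np.float64(1.98), 107.9)
knob rel hub in tool xy [ 30.7 -49.3] joints [-0.14  0.47  1.97  0.02  0.69  0.08]
  top2 (np.float64(1.69), 65.1) scene2 (np.float64(1.98), 35.6)
 rows [[-0.0062, -0.0032], [-0.0065, -0.0025], [-0.0067, -0.0017], [-0.0069, -0.0009], [-0.007, -0.0], [-0.0069, 0.0008]] dz 0.0005 th -2.115
```

Request:
jog_arm([
  [[-0.0062, -0.0032, 0, 0, 0, 0, 0.016], [-0.0065, -0.0025, 0, 0, 0, 0, 0.016], [-0.0067, -0.0017, 0, 0, 0, 0, 0.016], [-0.0069, -0.0009, 0, 0, 0, 0, 0.016], [-0.007, 0, 0, 0, 0, 0, 0.016]],
])

```text
t: 12.38
ee_pos: [488.5, -28.4, 107.5]
eef_rot: [0.786, 0.618, 0.009, -0.002]
force: [-1.6, 3.1, 2.9]
gripper_width: 17.6
```

```bash
python3 -c "
from h import *
knob2(); to(0,0,0)"
```

```text
t 12.38 r 57.9 wheel(wrapped) -1.543 F tool [ 2.7 -2.3 -2.9] z 107.5 w 17.6 needle (np.float64(1.71), 82.4)
knob rel hub in tool xy [ -1.5 -57.9] joints [-0.2   0.45  2.01  0.03  0.68  0.01]
  top2 (np.float64(1.98), 70.0) scene2 (np.float64(1.98), 37.2)
 rows [[-0.0069, 0.0007], [-0.0068, 0.0015], [-0.0066, 0.0023], [-0.0062, 0.0031], [-0.0058, 0.0038], [-0.0053, 0.0045]] dz 0.0005 th -1.531
t 12.5333 pos [488.4 -29.1 107.5] F [-4.9 -2.6  4.3] w 17.6
tool shift mm [ -88.6 -482.3  102.2] rotvec [ 0.008 -0.016  0.001]
```

Request:
jog_arm([
  [[-0.0069, 0.0007, 0, 0.003, -0.006, 0, 0.016], [-0.0068, 0.0015, 0, 0.003, -0.006, 0, 0.016], [-0.0066, 0.0023, 0, 0, 0, 0, 0.016], [-0.0062, 0.0031, 0, 0, 0, 0, 0.016], [-0.0058, 0.0038, 0, 0, 0, 0, 0.016]],
])

```text
t: 12.95
ee_pos: [492.4, -63.8, 107.5]
eef_rot: [0.786, 0.618, 0.002, -0.001]
force: [0.2, 3.6, 0.0]
gripper_width: 17.7
```

```bash
python3 -c "
from h import *
knob2()"
```

```text
t 12.95 r 57.7 wheel(wrapped) -0.916 F tool [ 3.5 -0.7 -0. ] z 107.5 w 17.7 needle (np.float64(1.75), 78.2)
knob rel hub in tool xy [-35.1 -45.8] joints [-0.26  0.46  1.98  0.01  0.7  -0.03]
  top2 (np.float64(1.98), 70.0) scene2 (np.float64(2.0), 37.2)
 rows [[-0.0052, 0.0046], [-0.0046, 0.0052], [-0.0039, 0.0057], [-0.0032, 0.0062], [-0.0024, 0.0065], [-0.0016, 0.0068]] dz 0.0005 th -0.899
```

Wheel about 5.37 rad, reading 2.0 mm. Next comes the bulge under the start position.

Request:
jog_arm([
  [[-0.0052, 0.0046, 0, 0, 0, 0, 0.016], [-0.0046, 0.0052, 0, 0, 0, 0, 0.016], [-0.0039, 0.0057, 0, 0, 0, 0, 0.016], [-0.0032, 0.0062, 0, 0, 0, 0, 0.016]],
])

```text
t: 13.43
ee_pos: [510.2, -86.4, 107.5]
eef_rot: [0.786, 0.618, 0.002, -0.001]
force: [-0.5, 6.6, 1.2]
gripper_width: 17.5
```

```bash
python3 -c "
from h import *
knob2()"
```

```text
t 13.43 r 57.7 wheel(wrapped) -0.412 F tool [ 6.3 -2.1 -1.2] z 107.5 w 17.5 needle (np.float64(2.1), 99.1)
knob rel hub in tool xy [-52.9 -23.1] joints [-0.3   0.48  1.93  0.01  0.72 -0.07]
  top2 (np.float64(2.19), 64.2) scene2 (np.float64(2.23), 38.4)
 rows [[-0.0023, 0.0066], [-0.0015, 0.0068], [-0.0006, 0.0069], [0.0002, 0.007], [0.001, 0.0069], [0.0018, 0.0067]] dz 0.0005 th -0.393
```

Request:
jog_arm([
  [[-0.0023, 0.0066, 0, 0, 0, 0, 0.016], [-0.0015, 0.0068, 0, 0, 0, 0, 0.016], [-0.0006, 0.0069, 0, 0, 0, 0, 0.016]],
])

```text
t: 13.83
ee_pos: [527.5, -95.3, 107.5]
eef_rot: [0.786, 0.618, 0.001, -0.002]
force: [-4.6, -1.1, 2.7]
gripper_width: 17.3
```

```bash
python3 -c "
from h import *
knob2()"
```

```text
t 13.83 r 57.6 wheel(wrapped) -0.073 F tool [-2.1 -4.2 -2.7] z 107.5 w 17.3 needle (np.float64(3.04), 73.2)
knob rel hub in tool xy [-57.4  -4.2] joints [-0.3   0.51  1.89  0.01  0.75 -0.07]
  top2 (np.float64(3.83), 74.7) scene2 (np.float64(3.96), 35.1)
 rows [[0.0001, 0.007], [0.0009, 0.0069], [0.0018, 0.0067], [0.0026, 0.0065], [0.0033, 0.0061], [0.004, 0.0057]] dz 0.0006 th -0.045
```

Request:
jog_arm([
  [[0.0001, 0.007, 0, 0, 0, 0, 0.016], [0.0006, 0.005, 0, 0, 0, 0, 0.016]],
])

```text
t: 14.15
ee_pos: [539.0, -97.7, 107.5]
eef_rot: [0.786, 0.618, 0.001, -0.002]
force: [-4.0, -1.7, 4.3]
gripper_width: 17.5
```

```bash
python3 -c "
from h import *
knob2()"
```

```text
t 14.15 r 57.5 wheel(wrapped) 0.131 F tool [-2.5 -3.5 -4.3] z 107.5 w 17.5 needle (np.float64(4.35), 113.1)
knob rel hub in tool xy [-57.    7.5] joints [-0.3   0.52  1.86  0.01  0.77 -0.07]
  top2 (np.float64(4.19), 67.4) scene2 (np.float64(4.54), 44.1)
 rows [[0.0014, 0.0068], [0.0022, 0.0066], [0.003, 0.0063], [0.0037, 0.0059], [0.0044, 0.0054], [0.005, 0.0048]] dz 0.0006 th 0.143
```

The start bulge is the lesser one, peaking at about 4.5 mm (+2.5). The high spot is at about 2.44 rad (6.8 mm, +4.9). I complete the turn and carry on to it.

Request:
jog_arm([
  [[0.0014, 0.0068, 0, 0, 0, 0, 0.016], [0.0022, 0.0066, 0, 0, 0, 0, 0.016], [0.003, 0.0063, 0, 0, 0, 0, 0.016], [0.0037, 0.0059, 0, 0, 0, 0, 0.016], [0.0044, 0.0054, 0, 0, 0, 0, 0.016], [0.005, 0.0048, 0, 0, 0, 0, 0.016]],
])

```text
t: 14.8
ee_pos: [577.3, -88.4, 107.5]
eef_rot: [0.786, 0.618, -0.001, -0.002]
force: [-2.7, -2.7, 1.0]
gripper_width: 17.8
```

```bash
python3 -c "
from h import *
knob2(); rows(10)"
```

```text
t 14.8 r 57.7 wheel(wrapped) 0.83 F tool [-3.2 -2.  -1. ] z 107.5 w 17.8 needle (np.float64(2.02), 79.0)
knob rel hub in tool xy [-39.   42.5] joints [-0.27  0.56  1.77  0.    0.82 -0.03]
  top2 (np.float64(1.98), 68.1) scene2 (np.float64(2.02), 39.2)
 rows [[0.0055, 0.0043], [0.0059, 0.0036], [0.0063, 0.0029], [0.0066, 0.0021], [0.0068, 0.0013], [0.0069, 0.0005]] dz 0.0006 th 0.845
 rows [[0.0055, 0.0043], [0.0059, 0.0036], [0.0063, 0.0029], [0.0066, 0.0021], [0.0068, 0.0013], [0.0069, 0.0005], [0.0069, -0.0004], [0.0069, -0.0012], [0.0067, -0.002], [0.0064, -0.0028]] dz 0.0006 th 0.845
```

Request:
jog_arm([
  [[0.0055, 0.0043, 0, 0, 0, 0, 0.016], [0.0059, 0.0036, 0, 0, 0, 0, 0.016], [0.0063, 0.0029, 0, 0, 0, 0, 0.016], [0.0066, 0.0021, 0, 0, 0, 0, 0.016], [0.0068, 0.0013, 0, 0, 0, 0, 0.016], [0.0069, 0.0005, 0, 0, 0, 0, 0.016], [0.0069, -0.0004, 0, 0, 0, 0, 0.016], [0.0069, -0.0012, 0, 0, 0, 0, 0.016]],
])

```text
t: 15.62
ee_pos: [603.2, -40.8, 107.6]
eef_rot: [0.786, 0.618, -0.002, -0.0]
force: [0.6, -3.2, 2.1]
gripper_width: 17.4
```

```bash
python3 -c "
from h import *
knob2()"
```

```text
t 15.62 r 58.0 wheel(wrapped) 1.805 F tool [-3.   1.3 -2.1] z 107.6 w 17.4 needle (np.float64(1.98), 108.8)
knob rel hub in tool xy [13.4 56.5] joints [-0.18  0.59  1.72 -0.    0.84  0.06]
  top2 (np.float64(2.5), 75.1) scene2 (np.float64(2.5), 42.6)
 rows [[0.0066, -0.0021], [0.0063, -0.0029], [0.0059, -0.0036], [0.0055, -0.0043], [0.0049, -0.0049], [0.0043, -0.0055]] dz 0.0006 th 1.818
```

Request:
jog_arm([
  [[0.0066, -0.0021, 0, 0, 0, 0, 0.016], [0.0063, -0.0029, 0, 0, 0, 0, 0.016], [0.0059, -0.0036, 0, 0, 0, 0, 0.016], [0.0055, -0.0043, 0, 0, 0, 0, 0.016], [0, 0, 0, 0, 0, 0, 0.016]],
])

```text
t: 16.18
ee_pos: [596.6, -13.4, 107.6]
eef_rot: [0.786, 0.618, -0.001, 0.001]
force: [0.5, 3.1, -0.1]
gripper_width: 17.4
```

```bash
python3 -c "
from h import *
knob2()"
```

```text
t 16.18 r 58.1 wheel(wrapped) 2.296 F tool [ 3.1 -0.3  0.1] z 107.6 w 17.4 needle (np.float64(6.58), 125.1)
knob rel hub in tool xy [38.5 43.5] joints [-0.13  0.58  1.74 -0.    0.83  0.11]
  top2 (np.float64(6.65), 96.1) scene2 (np.float64(6.69), 36.4)
 rows [[0.005, -0.0048], [0.0044, -0.0054], [0.0037, -0.0059], [0.003, -0.0063], [0.0022, -0.0066], [0.0014, -0.0068]] dz 0.0006 th 2.279
```

Request:
jog_arm([
  [[0.0045, -0.0048, 0, 0, 0, 0, 0.016], [0, 0, 0, 0, 0, 0, 0.016], [0, 0, 0, 0, 0, 0, 0.016]],
])

```text
t: 16.58
ee_pos: [594.4, -9.4, 107.6]
eef_rot: [0.786, 0.618, -0.0, 0.002]
force: [3.4, -2.4, -0.7]
gripper_width: 17.1
```

```bash
python3 -c "
from h import *
knob2()"
```

```text
t 16.58 r 58.2 wheel(wrapped) 2.374 F tool [-1.5  3.8  0.7] z 107.6 w 17.1 needle (np.float64(7.08), 139.1)
knob rel hub in tool xy [41.9 40.4] joints [-0.13  0.57  1.74 -0.    0.82  0.12]
  top2 (np.float64(7.08), 120.5) scene2 (np.float64(6.98), 37.7)
 rows [[0.0045, -0.0053], [0.0039, -0.0058], [0.0031, -0.0062], [0.0024, -0.0065], [0.0016, -0.0068], [0.0007, -0.0069]] dz 0.0006 th 2.374
```

7.0 mm, which is +5 over the nominal rim, so this is the crest. I let go, lift and check.

Request:
jog_arm([
  [[0, 0, 0, 0, 0, 0, 0.016], [0, 0, 0, 0, 0, 0, 0.022], [0, 0, 0, 0, 0, 0, 0.03], [0, 0, 0, 0, 0, 0, 0.04], [0, 0, 0, 0, 0, 0, 0.05], [0, 0, -0.015, 0, 0, 0, 0.05], [0, 0, -0.025, 0, 0, 0, 0.05], [0, 0, -0.03, 0, 0, 0, 0.05], [0, 0, -0.03, 0, 0, 0, 0.05], [-0.03, 0, -0.02, 0, 0, 0, 0.05], [-0.04, 0, 0, 0, 0, 0, 0.05], [-0.04, 0, 0, 0, 0, 0, 0.05], [-0.04, 0, 0, 0, 0, 0, 0.05], [0, 0, 0, 0, 0, 0, 0.05], [0, 0, 0, 0, 0, 0, 0.05]],
])

```text
t: 17.98
ee_pos: [554.4, -161.3, 233.2]
eef_rot: [0.785, 0.619, -0.005, 0.0]
force: [0.7, 0.7, 0.8]
gripper_width: 49.8
```

Run:
```python
from h import *
to(*HUB,200)
f=grab('top','end.png'); s=grab('scene')
print(needle2(f),needle2(s))
a=dialcrop(f,np.array([602.1,189.8])-52*U)
b=cv2.resize(f['color'][140:260,200:380],(540,360),interpolation=cv2.INTER_CUBIC)
cv2.imwrite('pics/end2.png',cv2.resize(np.hstack([a,b]),(800,320))[:,:,::-1])
```

```text
t 17.9833 pos [ 554.4 -161.3  233.2] F [0.7 0.7 0.8] w 49.8
tool shift mm [115.6 -37.   32.6] rotvec [-0.005  0.007  0.003]
(np.float64(6.96), 70.6) (np.float64(6.96), 37.8)
```

View pics/end2.png

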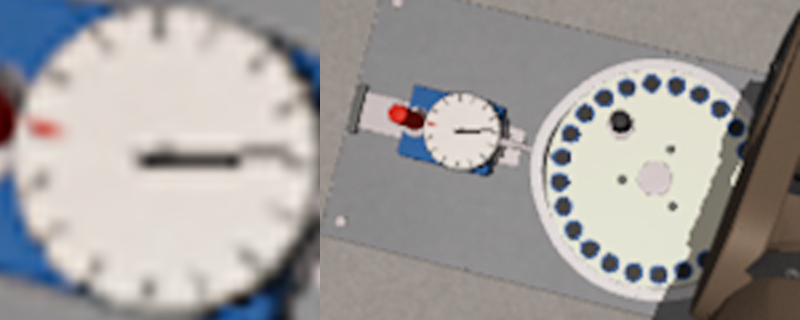

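The needle stands at the 7th mark (6.96 mm in both views). The knob is free and the hand is clear of the stand. I hand in.

```bash
python3 -c "
from h import *
print(manip.finish_job())"
```

```text
the job is handed in; nothing more can be done
None
```

I set the indicator, turned the carousel right round and left the rim's high spot under the plunger. The job is handed in after about 18 s of robot time; it reports no verdict.

- **Setting:** I slid the indicator up by the red post until the needle read 4.4 mm, then let go. That turned out to be on the lesser bulge.
- **Turning:** I led the knob counter-clockwise from about 0.2 to 8.66 rad, which is more than one full turn. Every valid reading was between about 1.85 and 7.1 mm, so the plunger stayed on the rim and well short of its 12 mm stop.
- **Rim readings:** The plain rim reads about 2.0 mm. The lesser bulge, near wheel 0.13 rad, reads about 4.5 mm. The high spot, near 2.4 rad, reads about 7.0 mm, which is 5 mm proud.
- **Last checks:** With the knob released and the hand clear, the needle read 6.96 mm in both camera views. The wrist force was about zero.
- **Checks that disagreed:**
  - The arm hid the dial in the top view between about 2.7 and 3.7 rad, so I used the scene view there.
  - The top and scene readings also differed by up to 1 mm while the wheel was still settling between pictures.
  - My first estimate of the hub was about 2 mm off, and I corrected it from the knob's path.
- **Not checked:** I did not measure the rack, bottle and screwdriver again at the end. The arm only crossed above table height, and I saw no contact with them.

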